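# Mount a ball valve in the bench fixture and set it half open

## Task

Mount the brass ball valve in the dark steel bench fixture: tilt its base plate, tuck one end under the fixture's lip at the far end, pivot the other end down until the plate lies flat in the pocket, and let go. Only then take the T-handle and turn it anticlockwise (seen from above) to half open, 45 degrees from square across the pipe. Leave the valve seated and released, and leave the other things on the bench where they are.

Things in the scene. Friction and masses are not known exactly. Their poses are not given: they have to be found in the camera images.
- valve: Loose brass T-handle ball valve on a bright steel base plate, 0.65 to 0.95 kg, standing on the bench. Origin: centre of the plate's underside; x along the pipe, z up. Plate 130 (x) by 84 (y) by 8 mm. Centre of mass near the middle, z about 20 mm. Under a half turn about z it is the same: either end of the plate may go under the lip.
- block (a point): Centre of the valve's brass block, 27 mm above the plate's underside, axes as the valve's. Block 44 (x) by 54 (y) mm, from 8 to 46 mm up: grip it across the 54 mm. Pipe ends 36 mm wide stick out of it along x, to 38 mm either side. On top a neck 26 mm wide to 52 mm up, then the T-handle to 73 mm; the bar stays within the block's width.
- t_handle (a joint): Angle of the T-handle about the valve's z axis, relative to the valve, rad: 0 = shut (bar square across the pipe, along the valve's y), grows anticlockwise seen from above to a stop at 1.571 = open (bar along the pipe). Half open is 0.785. It starts between 0 and 0.35, turns stiffly (0.12 N m) and stays where left.
- handle_grip (a point): Centre of the T-handle's bar, on the turning axis, 65.5 mm above the plate's underside. Steel bar 48 mm long (this point's y), 10 mm thick (its x), 15 mm high, from 58 to 73 mm above the plate's underside; 12 mm below the bar is the top of the brass block. Pinch it from above across its thickness and turn it with the wrist.
- fixture: Dark steel fixture bolted to the bench (it does not move), 170 (x) by 116 (y) mm, with a lug to 85 mm on either side. Origin: centre of its underside; x points to the end with the lip (away from the robot, within 0.35 rad), z up.
- pocket (a point): Centre of the pocket floor, 8 mm above the bench, axes as the fixture's. Pocket 138 mm long (x -69 to 69 mm), 92 mm wide. At +x a wall with the lip; at -x a curb 9 mm high, so the plate cannot slide in flat; side curbs 6 mm high. Tilt the valve about 0.2 rad, lip end low, put that end under the lip, then pivot the other end down inside the curb.
- lip (a point): Middle of the lower front edge of the fixture's lip, 55 mm from the pocket's centre along x and 15 mm above the pocket floor. From here the lip overhangs the pocket by 14 mm to the wall; its top is 21 mm above the floor (screw heads to 24 mm). It is 116 mm wide.
- tape_measure: Bystander: yellow tape measure, 68 x 72 x 34 mm, origin at its underside; leave it alone.
- flux_tin: Bystander: round blue tin, 77 mm across, 39 mm high, origin at its underside; leave it alone.
- union_a: Bystander: brass pipe union, 41 x 47 x 48 mm, origin at its underside; leave it alone.
There are look-alikes about, which are no part of the job. What is shaped like the valve but green is not meant.

How it is judged:
By the outcome, as a careful person would: the job done as asked, in the order asked, and still so for the second after the job is handed in, with the robot touching nothing.
It also fails if it takes over 56 s, if anything falls off the work surface, if the arm or the gripper's body presses on something with over 40 N, if the wrist force passes 120 N, or if a joint passes its speed limit or range.

## Robot

A 7-joint arm with a two-finger parallel gripper is mounted at the origin on a cart in front of the work surface, level with it; the furniture and walls round the work are solid. World frame = base frame: x ahead of the robot, y to its left, z up, the work surface at z = 0. Lengths are in m, angles in degrees, forces in N, time in s.
With the tool pointing down it reaches from about 0.4 to 0.9 m from the base axis. Payload 5.6 kg.
Tool frame: the origin (TCP) lies on the centre line of the jaws, within the pads' length; the fingertips stand 22 mm ahead of it and the grasp point (between the pads) lies 3 mm ahead of it; z points along the fingers, y is the line along which they close (so a half turn about z gives the same grasp; the last joint's range is limited). The gripper opens to 92 mm and grips with 3 to 60 N. Pads are 20 mm wide; open, the fingers measure 128 mm over their backs; the gripper's body (75 mm by 189 mm) begins 69 mm behind the grasp point.
Start: joints at [74.828, 26.786, -0.665, 91.828, 0.344, 61.387, -3.226], TCP at [0.143, -0.634, 0.237] pointing down, gripper open.
Joint ranges: [-144.91, 144.91], [-17.63, 115.5], [-89.93, 88.59], [15.96, 139.68], [-74.01, 254.01], [8.47, 105.57], [-167.45, 167.45]. Speed limits (degrees/s): [147.25, 147.25, 180, 180, 180, 180, 180].

## Interface

Orientations are given as [roll, pitch, yaw] about the fixed x, y, z axes, in that order (R = Rz(yaw) Ry(pitch) Rx(roll)).
In Python, from workcell import manip gives the robot as it stands.
- The arm moves only by the shell command python3 -m jog 'ROWS' [OPENING] [FORCE]. ROWS is JSON, one flat list of numbers, 4 for each row, row after row: the shift along the tool's x, y, z in units of 50 mm (1.0 is 50 mm), then the turn about the tool's z in rad. In form: [dx, dy, dz, twist, dx, dy, dz, twist, ...]. A call has 1 to 12 rows; each row shifts and turns the commanded pose from where the row before left it, along the tool's axes as they then stand; what a row does not reach is not made up. A row lasts 1/10 s, in which the tool goes at most 50 mm and 8.59 degrees, less where a joint would pass 70% of its speed; a pose out of reach is approached as far as the arm can. A call is refused whole if a number of a shift passes 1 or a number of a turn 0.15, either way. A call with a gripper value outside its range is refused whole. OPENING is the opening, from 0 (shut) to 1 (fully open), set as the call begins (- or left out, the last holds). The fingers move at their own pace and stop on an object; FORCE is the grip in N (left out, the last holds). Time passes only in rows, so rows that do not move let the fingers close. It gives the time, the measured TCP pose, the force, the opening and the grip force at its end, in the units of the state.
- manip.get_obs(): the state, without advancing time (a new reading comes with each control period).
- manip.read_camera(name): name is "scene" or "top"; returns a dict with "image" (480x640x3 uint8, blue, green, red), "z_map" (480x640 float32, m along the optical axis (not along the pixel's ray), 0 where there is no reading), "fx", "fy", "cx", "cy" (pixels), "R" (3x3) and "t" (3): a world point X has camera coordinates R X + t. Camera axes: x right, y down, z forward; pixel columns grow to the right and rows downward; lengths in m; the calibration is good to about 2 mm. A picture is of the moment at which its call begins.
- manip.sign_off(): hands the job in; it is judged then, once.
The state is a dict: "clock": time; "joints": joint angles; "joint_velocities": joint speeds; "joint_torque": joint torques, N m; "tcp_pos": TCP position; "orientation": TCP orientation; "wrist_force": force on the tool from outside, world axes, zero at the start; "moment": the same for the moment, N m; "opening": opening from 0.0 (shut) to 1.0 (fully open); "grasp_force": force on a finger pad.
Only numpy, scipy, OpenCV 4.12 (cv2) and the standard library are available. Lean on these libraries where they do the work, as an engineer would, in place of code of your own. Each camera call takes 0.05 s, during which the arm holds its last target. There are 200 camera calls.

## Working session

There is one attempt and no reset: what is moved stays moved. The work goes in short steps, Python scripts to look and compute and a shell command to move; the robot and the scene stay as the last step left them, time stands still between calls to the robot, and variables do not carry over. Pictures are saved under pics/ and viewed, at most 10 in all, crops included, and the job is handed in when it is done.

```bash
ls; mkdir -p pics; python3 - <<'E'
from workcell import manip
import cv2,numpy as np
for n in("scene","top"):
    c=manip.read_camera(n); cv2.imwrite(f"pics/{n}0.png",c["image"]); np.savez(f"{n}0.npz",**c)
    print(n,c["fx"],c["cx"],np.round(c["R"],3).tolist(),np.round(c["t"],3))
o=manip.get_obs(); print(o)
E
```

```text
pics
scene 481.06620337164634 318.083052491094 [[-0.767, -0.642, 0.006], [-0.476, 0.562, -0.677], [0.431, -0.522, -0.736]] [0.375 0.309 0.85 ]
top 436.27379248558947 311.45531812165365 [[0.009, -0.999, 0.04], [-0.983, -0.016, -0.185], [0.186, -0.037, -0.982]] [-0.061  0.533  0.845]
{'clock': 0.1, 'joints': array([74.82894958, 26.82966946, -0.66237128, 91.87441876,  0.34412741,
       61.38770256, -3.22426799]), 'joint_velocities': array([ 0.00156124, -0.04154984,  0.04329198, -0.12980549,  0.05289744,
        0.0589048 ,  0.06076035]), 'joint_torque': array([ 7.47617851e-04, -5.21645486e+01, -1.29906883e-02, -2.44366425e+01,
       -5.69097209e-02,  1.40828564e-02,  8.53250731e-05]), 'tcp_pos': array([ 0.14278452, -0.63362697,  0.23575897]), 'orientation': array([-1.79910483e+02,  7.94176125e-03,  1.27031309e+01]), 'wrist_force': array([ 0.30336863, -0.09932896,  0.41339667]), 'moment': array([ 0.00485328, -0.03515658, -0.02719615]), 'grasp_force': 0.0, 'opening': 1.0047921069242878}
```

View pics/top0.png

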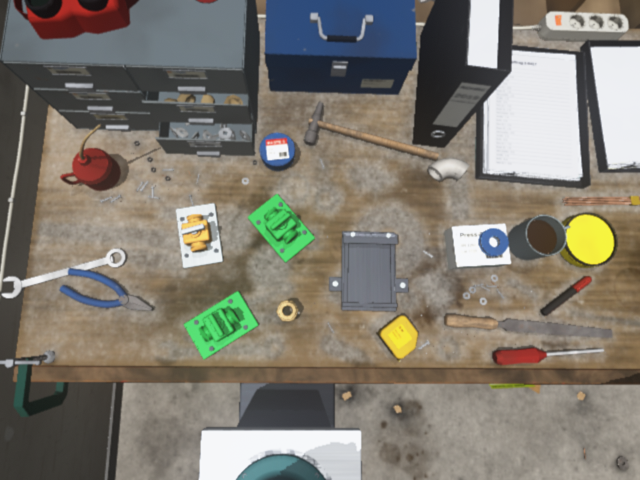

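View pics/scene0.png

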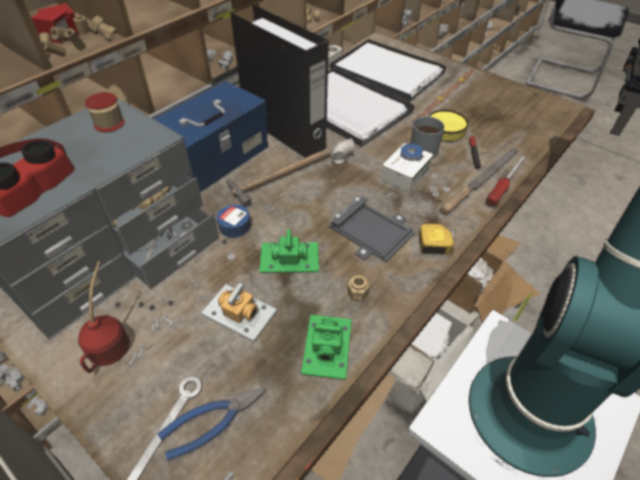

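The top view shows the valve on its white plate at about (198,235) and the fixture at (369,272) with its lip at the top edge (row ~238). The green look-alikes are at (281,227) and (222,325), the tin at (278,150), the union at (288,310) and the tape at (399,337).

```bash
cat > h.py <<'E'
import numpy as np,cv2
def ray(c,u,v,z):
    R=c["R"];t=c["t"]; d=R.T@np.array([(u-c["cx"])/c["fx"],(v-c["cy"])/c["fy"],1]); o=-R.T@t
    return o+d*(z-o[2])/d[2]
def proj(c,P):
    p=c["R"]@np.asarray(P)+c["t"]; return np.array([c["fx"]*p[0]/p[2]+c["cx"],c["fy"]*p[1]/p[2]+c["cy"]])
def cloud(c):
    v,u=np.mgrid[0:480,0:640]; z=c["z_map"]; p=np.stack([(u-c["cx"])/c["fx"]*z,(v-c["cy"])/c["fy"]*z,z],-1)
    return (p-c["t"])@c["R"]
E
python3 - <<'E'
from h import *
c=np.load("top0.npz"); c={k:c[k] for k in c}; im=c["image"]
P=cloud(c)
for n,(u,v) in dict(bench=(240,270),valvetop=(198,233),plate=(186,255),fix=(369,275)).items(): print(n,P[v,u])
hsv=cv2.cvtColor(im,cv2.COLOR_BGR2HSV)
a=im[195:275,160:240]; b=im[222:322,320:420]
cv2.imwrite("pics/c1.png",np.hstack([cv2.resize(a,(400,400),interpolation=2)if 0 else cv2.resize(a,(390,390),interpolation=cv2.INTER_CUBIC),cv2.resize(b,(390,390),interpolation=cv2.INTER_CUBIC)]))
E
```

```text
bench [4.70262125e-01 9.51972611e-02 5.21840749e-05]
valvetop [0.53863705 0.17632212 0.05326641]
plate [0.49886828 0.20752721 0.01364349]
fix [ 0.46249185 -0.17981141  0.00642564]
```

View pics/c1.png

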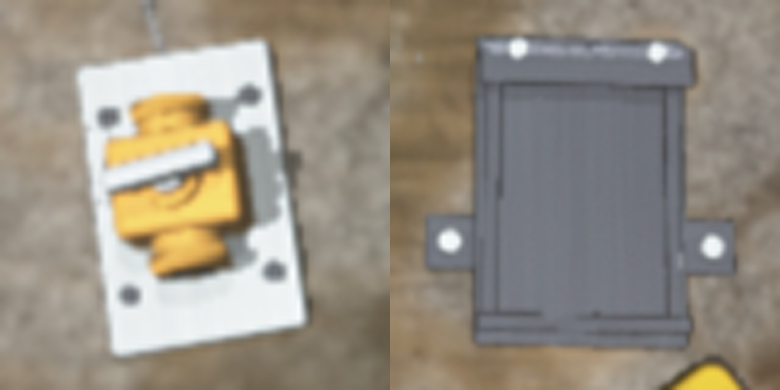

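The crop shows the plate corners at (78,70),(268,40),(306,322),(115,354) and the lip's front edge at row ~85. It also shows the curb's near edge at rows 343–347 and the lug screws at (450,241) and (712,247).

```bash
python3 - <<'E'
from h import *
c=np.load("top0.npz"); c={k:c[k] for k in c}
L=lambda u,v,z: ray(c,160+(u+.5)/4.875-.5,195+(v+.5)/4.875-.5,z)
Rr=lambda u,v,z: ray(c,320+(u-390+.5)/3.9-.5,222+(v+.5)/3.9-.5,z)
k=np.array([L(u,v,.008) for u,v in((78,70),(268,40),(306,322),(115,354))])
print("valve",k.mean(0), [np.linalg.norm(k[i]-k[(i+1)%4]) for i in range(4)])
d=(k[0]+k[1]-k[2]-k[3]);print("yaw valve",np.degrees(np.arctan2(d[1],d[0])))
h=L(107,180,.073)-L(214,155,.073);print("bar yaw",np.degrees(np.arctan2(h[1],h[0])),"len",np.linalg.norm(h), "centre",(L(107,172,.073)+L(214,155,.073))/2)
q={n:Rr(*a) for n,a in dict(lipL=(480,84,.029),lipR=(690,88,.029),backL=(478,38,.029),backR=(684,43,.029),nearL=(474,343,.017),nearR=(690,347,.017),lugL=(450,241,.01),lugR=(712,247,.01),pkL=(497,84,.008),pkR=(668,310,.008),pocL=(500,310,.014)).items()}
for n,v in q.items(): print(n,np.round(v,4))
e=q["lugL"]-q["lugR"];print("fix yaw",np.degrees(np.arctan2(-e[0],e[1])))
for a in("lip","back","near"):
  e=q[a+"L"]-q[a+"R"];print(a,np.degrees(np.arctan2(-e[0],e[1])),np.linalg.norm(e),(q[a+"L"]+q[a+"R"])/2)
E
```

```text
valve [0.54413628 0.18429767 0.008     ] [np.float64(0.08397025653203372), np.float64(0.12802598837315282), np.float64(0.08249848949648797), np.float64(0.12803161108602484)]
yaw valve 10.513333943048718
bar yaw 104.66726098141311 len 0.04400899046247477 centre [0.54445624 0.18318691 0.073     ]
lipL [ 0.5266 -0.1213  0.029 ]
lipR [ 0.5262 -0.2356  0.029 ]
backL [ 0.5519 -0.1203  0.029 ]
backR [ 0.5511 -0.233   0.029 ]
nearL [ 0.3888 -0.1188  0.017 ]
nearR [ 0.3878 -0.2346  0.017 ]
lugL [ 0.4434 -0.1067  0.01  ]
lugR [ 0.4418 -0.2498  0.01  ]
pkL [ 0.5305 -0.133   0.008 ]
pkR [ 0.4077 -0.2252  0.008 ]
pocL [ 0.4065 -0.1331  0.014 ]
fix yaw -0.6137079371472854
lip -0.1997627602399237 0.11433192009217223 [ 0.52641189 -0.17844228  0.029     ]
back -0.44620780172545915 0.11269933698231192 [ 0.55150609 -0.17664905  0.029     ]
near -0.48594160058339886 0.11580452962696276 [ 0.38832539 -0.17667966  0.017     ]
```

```bash
cat > to.py <<'E'
import sys,numpy as np
from workcell import manip
from scipy.spatial.transform import Rotation as Ro
def main():
    o=manip.get_obs(); R=Ro.from_euler('xyz',o["orientation"],degrees=True).as_matrix()
    p=o["tcp_pos"]; a=[float(x) for x in sys.argv[1:]]
    for i in range(0,len(a),3):   # waypoints x y z ; tool-frame units, in present tool axes
        q=np.array(a[i:i+3]); print("units",np.round(R.T@(q-p)/.05,2)); p=q
    print(round(o["clock"],2),np.round(o["tcp_pos"],4),np.round(o["orientation"],1),np.round(o["joints"],0),"F",np.round(o["wrist_force"],1),"M",np.round(o["moment"],2),round(o["opening"],3),o["grasp_force"])
main()
E
python3 to.py .45 -.45 .22 .544 .184 .2
```

```text
units [ 6.8  -2.23  0.32]
units [  4.62 -11.96   0.42]
0.1 [ 0.1428 -0.6336  0.2358] [-179.9    0.    12.7] [75. 27. -1. 92.  0. 61. -3.] F [ 0.3 -0.1  0.4] M [ 0.   -0.04 -0.03] 1.005 0.0
```

```bash
python3 -m jog '[0.68,-0.22,0.03,0,0.68,-0.22,0.03,0,0.68,-0.22,0.03,0,0.68,-0.22,0.03,0,0.68,-0.22,0.03,0,0.68,-0.22,0.03,0,0.68,-0.22,0.03,0,0.68,-0.22,0.03,0,0.68,-0.22,0.03,0,0.68,-0.25,0.05,0]' 1; python3 to.py .544 .184 .2
```

```text
clock: 1.1
tcp_pos: [0.4511, -0.4497, 0.2202]
orientation: [-180.0, 0.0, 12.7]
wrist_force: [0.6, 0.2, 0.4]
opening: 1.001
grasp_force: 0.0
units [  4.6  -11.96   0.41]
1.1 [ 0.4511 -0.4497  0.2202] [-180.     0.    12.7] [ 47.  27.  -6.  94.   3.  59. -38.] F [0.6 0.2 0.4] M [-0.06 -0.03 -0.01] 1.001 0.0
```

```bash
python3 -m jog '[0.3,-0.8,0.03,0,0.3,-0.8,0.03,0,0.3,-0.8,0.03,0,0.3,-0.8,0.03,0,0.3,-0.8,0.03,0,0.3,-0.8,0.03,0,0.3,-0.8,0.03,0,0.3,-0.8,0.03,0,0.3,-0.8,0.03,0,0.3,-0.8,0.03,0]'; python3 -m jog '[0.3,-0.8,0.03,0,0.3,-0.8,0.03,0,0.3,-0.8,0.03,0,0.3,-0.8,0.03,0,0.3,-0.76,0,0.038,0,0,0,0]'; python3 to.py .544 .184 .2
```

```text
clock: 2.1
tcp_pos: [0.5082, -0.0258, 0.2054]
orientation: [180.0, 0.0, 12.7]
wrist_force: [0.4, 0.1, -0.3]
opening: 0.996
grasp_force: 0.0
clock: 2.7
tcp_pos: [0.5372, 0.1893, 0.1994]
orientation: [-179.8, -0.0, 11.0]
wrist_force: [-0.6, -0.2, 1.0]
opening: 0.997
grasp_force: 0.0
units [ 0.11  0.13 -0.01]
2.7 [0.5372 0.1893 0.1994] [-179.8   -0.    11. ] [  -6.   23.  -21.  104.   10.   54. -110.] F [-0.6 -0.2  1. ] M [ 0.    0.02 -0.04] 0.997 0.0
```

```bash
python3 -m jog '[0.11,0.13,0.3,0.01,0,0,0.6,0,0,0,0.6,0,0,0,0.6,0,0,0,0.6,0,0,0,0.4,0,0,0,0.16,0,0,0,0,0]'; python3 to.py .544 .184 .036; python3 - <<'E'
from workcell import manip
import cv2,numpy as np
im=[]
c=manip.read_camera("scene")["image"]; im=c[250:370,170:330]
cv2.imwrite("pics/g1.png",cv2.resize(im,(800,600),interpolation=cv2.INTER_CUBIC))
E
```

```text
clock: 3.5
tcp_pos: [0.5439, 0.1747, 0.0349]
orientation: [179.9, 0.2, 9.8]
wrist_force: [0.5, 0.5, 1.2]
opening: 1.001
grasp_force: 0.0
units [ 0.03 -0.18 -0.02]
3.5 [0.5439 0.1747 0.0349] [179.9   0.2   9.8] [  -9.   37.  -16.  109.   16.   37. -115.] F [0.5 0.5 1.2] M [-0.09  0.03 -0.07] 1.001 0.0
```

View pics/g1.png

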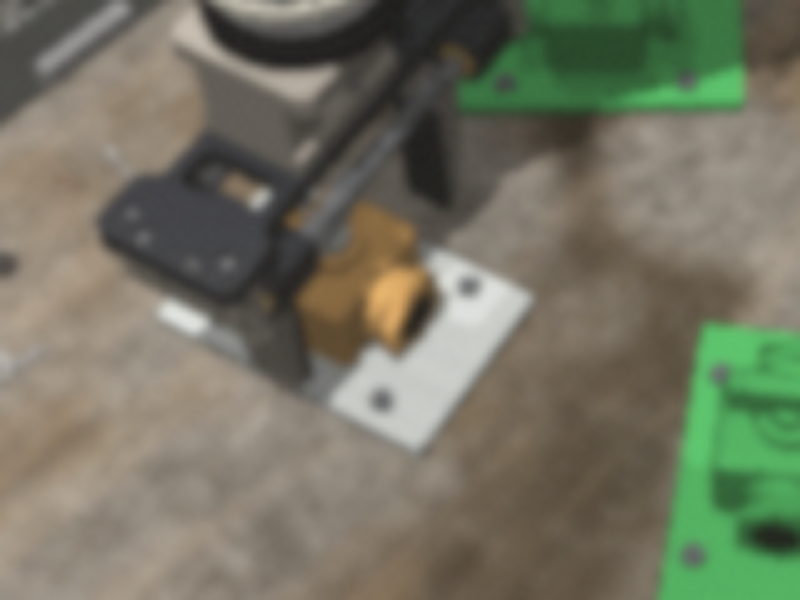

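The view shows the open fingers straddling the block, with the finger at (280,340) close to its near side. The TCP is 9 mm off in y, so I centre it and grip.

```bash
python3 -m jog '[-0.05,-0.18,-0.02,0,0,0,0,0]'; python3 -m jog '[0,0,0,0,0,0,0,0,0,0,0,0,0,0,0,0,0,0,0,0]' 0.4 30;  python3 -m jog '[0,0,0,0,0,0,0,0,0,0,0,0]' 0 ; python3 to.py .540 .184 .036
```

```text
clock: 3.75
tcp_pos: [0.5408, 0.1872, 0.0389]
orientation: [-179.9, -0.1, 10.0]
wrist_force: [-0.9, 0.8, 0.3]
opening: 0.998
grasp_force: 0.0
clock: 4.25
tcp_pos: [0.5407, 0.185, 0.0375]
orientation: [180.0, 0.0, 9.9]
wrist_force: [-0.2, -3.3, 2.4]
opening: 0.589
grasp_force: 6.1
clock: 4.55
tcp_pos: [0.5407, 0.185, 0.0375]
orientation: [180.0, 0.0, 10.0]
wrist_force: [-0.5, -2.1, 1.5]
opening: 0.585
grasp_force: 30.0
units [-0.02  0.02  0.03]
4.55 [0.5407 0.185  0.0375] [180.   0.  10.] [ -10.   36.  -16.  109.   16.   37. -116.] F [-0.5 -2.1  1.5] M [-0.38  0.    0.15] 0.585 29.963803589344025
```

```bash
python3 -m jog '[0,0,-0.2,0,0,0,-0.4,0,0,0,-0.5,0,0,0,-0.5,0.03,0,0,-0.5,0.05,0,0,0,0.05,0,0,0,0.053,0,0,0,0,0,0,0,0]' ; python3 to.py .455 -.177 .14
```

```text
clock: 5.45
tcp_pos: [0.5396, 0.1852, 0.1417]
orientation: [180.0, 0.1, -0.4]
wrist_force: [0.0, -0.2, -9.4]
opening: 0.589
grasp_force: 29.9
units [-1.64  7.26  0.04]
5.45 [0.5396 0.1852 0.1417] [ 1.8e+02  1.0e-01 -4.0e-01] [  -9.   27.  -17.  107.   10.   48. -122.] F [ 0.  -0.2 -9.4] M [ 0.05 -0.    0.  ] 0.589 29.939979314804077
```

```bash
python3 -m jog '[-0.16,0.6,0,0,-0.16,0.6,0,0,-0.16,0.6,0,0,-0.16,0.6,0,0,-0.16,0.6,0,0,-0.16,0.6,0,0,-0.16,0.6,0,0,-0.16,0.6,0,0,-0.16,0.6,0,0,-0.16,0.6,0,0,-0.04,0.6,0,0,0,0.66,0,0]' ; python3 -m jog '[0,0,0.4,0,0,0,0.4,0,0,0,0,0,0,0,0,0]'; python3 to.py .455 -.177 .10; python3 - <<'E'
from workcell import manip
import cv2,numpy as np
c=manip.read_camera("scene");np.savez("s1.npz",**c); d=manip.read_camera("top"); np.savez("t1.npz",**d)
a=c["image"][165:285,310:430]; b=d["image"][212:332,310:430]
cv2.imwrite("pics/f1.png",np.hstack([cv2.resize(x,(400,400),interpolation=cv2.INTER_CUBIC) for x in(a,b)]))
E
```

```text
clock: 6.65
tcp_pos: [0.4544, -0.1773, 0.1423]
orientation: [-180.0, 0.1, -0.4]
wrist_force: [1.7, 0.1, -9.5]
opening: 0.587
grasp_force: 29.9
clock: 7.05
tcp_pos: [0.4551, -0.1764, 0.1024]
orientation: [-180.0, 0.1, -0.5]
wrist_force: [0.0, 0.3, -8.4]
opening: 0.588
grasp_force: 29.9
units [-0.    0.01  0.05]
7.05 [ 0.4551 -0.1764  0.1024] [-1.8e+02  1.0e-01 -5.0e-01] [ 27.  23. -11. 119.   7.  38. -80.] F [ 0.   0.3 -8.4] M [ 0.04 -0.07  0.02] 0.588 29.94002401828766
```

View pics/f1.png

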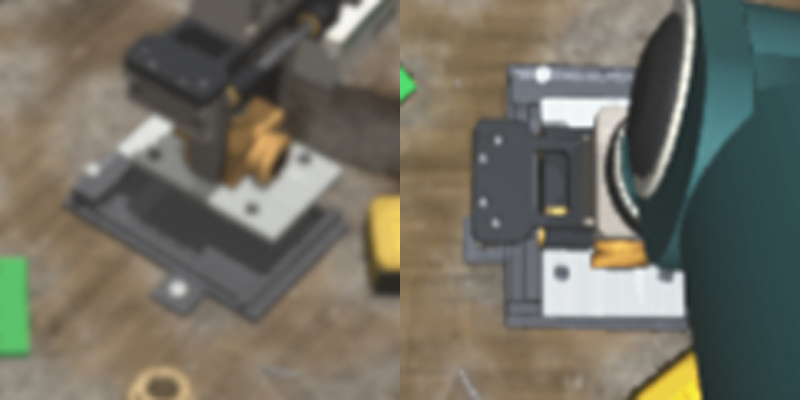

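The scene crop shows the valve held over the fixture. Its plate's near end, corners (272,242) and (342,175), is level over the near curb, and in the top crop its left edge (column ~542) lines up with the pocket's left edge. I'll measure the tilt and position from depth.

```bash
cat > pl.py <<'E'
from h import *
def plate(c,box):
    P=cloud(c); im=c["image"].astype(int); r0,r1,c0,c1=box
    m=np.zeros((480,640),bool); m[r0:r1,c0:c1]=1
    m&=(im.min(2)>140)&(im.max(2)-im.min(2)<40)&(c["z_map"]>0)
    m=cv2.erode(m.astype(np.uint8),np.ones((3,3)))>0
    Q=P[m]; 
    for _ in range(4):
        A=np.c_[Q[:,:2]-Q[:,:2].mean(0),np.ones(len(Q))]; s=np.linalg.lstsq(A,Q[:,2],rcond=None)[0]; r=abs(A@s-Q[:,2]); Q=Q[r<max(.004,2*np.median(r))]
    print(len(Q),"slopes dz/dx dz/dy",np.round(s[:2],3),"mean",np.round(Q.mean(0),4),"x",np.round([Q[:,0].min(),Q[:,0].max()],4),"y",np.round([Q[:,1].min(),Q[:,1].max()],4),"rms",r.std())
E
python3 - <<'E'
from pl import *
s=dict(np.load("s1.npz"));t=dict(np.load("t1.npz"))
plate(s,(195,285,330,430)); plate(t,(235,310,350,402))
L=lambda u,v,z: ray(t,310+(u-400+.5)/3.333-.5,212+(v+.5)/3.333-.5,z)
print("plate TL",L(542,98,.073),"BL",L(542,318,.073),"lipL",L(512,98,.029), "pocket left edge",L(542,130,.008))
S=lambda u,v,z: ray(s,310+(u+.5)/3.333-.5,165+(v+.5)/3.333-.5,z)
print("near corners",S(272,242,.073),S(342,175,.073))
print("fix: lug screw",S(178,289,.01),"near-left corner top",S(250,318,.017), "near right",S(345,228,.017))
E
```

```text
358 slopes dz/dx dz/dy [-0.002 -0.   ] mean [ 0.4315 -0.1664  0.0733] x [0.3957 0.5225] y [-0.212 -0.135] rms 0.0007739431706554899
619 slopes dz/dx dz/dy [-0.001  0.001] mean [ 0.4282 -0.1705  0.0733] x [0.3965 0.5224] y [-0.2157 -0.1378] rms 0.0008632411521187563
plate TL [ 0.52345204 -0.13563902  0.073     ] BL [ 0.39255945 -0.13451544  0.073     ] lipL [ 0.53115393 -0.12245703  0.029     ] pocket left edge [ 0.51429953 -0.14414476  0.008     ]
near corners [ 0.39249073 -0.12904157  0.073     ] [ 0.39098399 -0.21019503  0.073     ]
fix: lug screw [ 0.44375827 -0.10467822  0.01      ] near-left corner top [ 0.389034   -0.10976765  0.017     ] near right [ 0.38497103 -0.2201733   0.017     ]
```

```bash
python3 -m jog '[-0.06,0,0.3,0,0,0,0.3,0,0,0,0.2,0,0,0,0.1,0,0,0,0,0,0,0,0,0]' ; python3 to.py .452 -.177 .056;  python3 -m jog '[0,0,0.02,0,0,0,0.02,0,0,0,0.02,0,0,0,0.02,0,0,0,0,0,0,0,0,0]' - 10; python3 to.py .452 -.177 .051
```

```text
clock: 7.75
tcp_pos: [0.4529, -0.1769, 0.0581]
orientation: [180.0, -0.1, -0.5]
wrist_force: [0.5, -0.1, -8.4]
opening: 0.583
grasp_force: 29.9
units [-0.02  0.    0.04]
7.75 [ 0.4529 -0.1769  0.0581] [ 1.8e+02 -1.0e-01 -5.0e-01] [ 26.  28. -10. 121.   9.  32. -81.] F [ 0.5 -0.1 -8.4] M [0.05 0.06 0.  ] 0.583 29.940005242824554
clock: 8.35
tcp_pos: [0.4528, -0.1771, 0.0538]
orientation: [180.0, -0.1, -0.5]
wrist_force: [2.0, -0.2, -6.8]
opening: 0.589
grasp_force: 10.0
units [-0.02 -0.    0.06]
8.35 [ 0.4528 -0.1771  0.0538] [ 1.8e+02 -1.0e-01 -5.0e-01] [ 25.  28. -10. 121.   9.  31. -81.] F [ 2.  -0.2 -6.8] M [-0.11 -0.22  0.05] 0.589 9.987036734819412
```

```bash
python3 -m jog '[0,0,0.02,0,0,0,0.02,0,0,0,0.02,0,0,0,0,0,0,0,0,0]' - 8; python3 to.py .452 -.177 .051; cat > look.py <<'E'
from pl import *
from workcell import manip
plate(manip.read_camera("scene"),(195,300,320,440)); plate(manip.read_camera("top"),(235,320,345,402))
E
python3 look.py
```

```text
clock: 8.85
tcp_pos: [0.4531, -0.177, 0.0513]
orientation: [180.0, -0.1, -0.5]
wrist_force: [0.8, 0.1, 3.1]
opening: 0.586
grasp_force: 8.0
units [-0.02  0.    0.01]
8.85 [ 0.4531 -0.177   0.0513] [ 1.8e+02 -1.0e-01 -5.0e-01] [ 25.  29. -10. 121.   9.  31. -81.] F [0.8 0.1 3.1] M [ 0.14 -0.06 -0.  ] 0.586 8.000217229127884
318 slopes dz/dx dz/dy [-0.083  0.011] mean [ 0.4217 -0.1672  0.0239] x [0.3934 0.5178] y [-0.214  -0.1342] rms 0.0007947072039878948
493 slopes dz/dx dz/dy [-0.076  0.003] mean [ 0.4159 -0.1727  0.0239] x [0.392  0.5171] y [-0.2164 -0.1381] rms 0.0008756856745618427
```

```bash
python3 -m jog '[0.05,0,-0.005,0,0.05,0,-0.003,0,0.05,0,-0.003,0,0.05,0,-0.003,0,0,0,0,0,0,0,0,0]' - 12; python3 to.py .468 -.177 .051;python3 look.py
```

```text
clock: 9.55
tcp_pos: [0.4564, -0.177, 0.0504]
orientation: [-179.9, 0.7, -0.6]
wrist_force: [-9.4, 0.6, 9.3]
opening: 0.588
grasp_force: 12.0
units [ 0.23 -0.   -0.01]
9.55 [ 0.4564 -0.177   0.0504] [-179.9    0.7   -0.6] [ 25.  29. -10. 120.   9.  32. -81.] F [-9.4  0.6  9.3] M [-0.02  2.5   0.01] 0.588 12.002057433128357
340 slopes dz/dx dz/dy [-0.083  0.01 ] mean [ 0.4199 -0.1672  0.0241] x [0.3936 0.5192] y [-0.2146 -0.1345] rms 0.0008134303364809781
450 slopes dz/dx dz/dy [-0.073 -0.001] mean [ 0.4072 -0.1749  0.0245] x [0.394  0.4312] y [-0.2158 -0.1362] rms 0.0008494858292414767
```

```bash
python3 -m jog '[0,0,-0.04,0,0.02,0,-0.02,0,0.02,0,0,0,0,0,0,0,0,0,0,0]' - 15; python3 to.py .468 -.177 .051;python3 look.py
```

```text
clock: 10.15
tcp_pos: [0.4642, -0.1768, 0.0539]
orientation: [-180.0, 0.0, -0.5]
wrist_force: [0.4, -0.3, -9.0]
opening: 0.589
grasp_force: 15.0
units [0.08 0.   0.06]
10.15 [ 0.4642 -0.1768  0.0539] [-180.     0.    -0.5] [ 25.  29. -10. 119.   9.  32. -81.] F [ 0.4 -0.3 -9. ] M [ 0.06 -0.    0.  ] 0.589 14.996874779462814
325 slopes dz/dx dz/dy [-0.068  0.006] mean [ 0.4314 -0.1659  0.0268] x [0.4031 0.5257] y [-0.2147 -0.1337] rms 0.0008178893287321974
437 slopes dz/dx dz/dy [-0.058  0.005] mean [ 0.4155 -0.1749  0.0276] x [0.4019 0.4374] y [-0.2159 -0.1374] rms 0.0009159917222776429
```

```bash
python3 -m jog '[0.04,0,0,0,0.04,0,0.01,0,0.04,0,0.01,0,0,0,0,0,0,0,0,0]' - 15; python3 to.py .468 -.177 .051;python3 look.py
```

```text
clock: 10.75
tcp_pos: [0.4703, -0.177, 0.0532]
orientation: [180.0, 0.0, -0.5]
wrist_force: [0.6, 1.2, -9.9]
opening: 0.586
grasp_force: 15.0
units [-0.05  0.    0.04]
10.75 [ 0.4703 -0.177   0.0532] [180.    0.   -0.5] [ 25.  29. -10. 119.   9.  33. -82.] F [ 0.6  1.2 -9.9] M [0.03 0.07 0.02] 0.586 14.99683678150177
300 slopes dz/dx dz/dy [-0.064  0.001] mean [ 0.4305 -0.1674  0.0267] x [0.4081 0.5275] y [-0.2138 -0.1331] rms 0.0008307373243558847
407 slopes dz/dx dz/dy [-0.07   0.004] mean [ 0.4201 -0.1783  0.0267] x [0.4082 0.4442] y [-0.2159 -0.138 ] rms 0.0008857224205260743
```

```bash
python3 -m jog '[0,0,0.03,0,0,0,0.03,0,0,0,0.03,0,0,0,0.03,0,0,0,0.03,0,0,0,0.01,0,0,0,0,0,0,0,0,0]' - 8; python3 to.py .4685 -.177 .0455;python3 look.py
```

```text
clock: 11.65
tcp_pos: [0.47, -0.1771, 0.0459]
orientation: [180.0, 0.0, -0.5]
wrist_force: [-4.2, -0.3, 4.9]
opening: 0.588
grasp_force: 8.0
units [-0.03 -0.    0.01]
11.65 [ 0.47   -0.1771  0.0459] [180.    0.   -0.5] [ 25.  30.  -9. 119.   9.  32. -82.] F [-4.2 -0.3  4.9] M [0.25 1.21 0.03] 0.588 8.00031691789627
303 slopes dz/dx dz/dy [0.009 0.004] mean [ 0.43   -0.1669  0.0164] x [0.4094 0.5267] y [-0.2461 -0.1039] rms 0.0008775996257758616
446 slopes dz/dx dz/dy [0.003 0.001] mean [ 0.4215 -0.1783  0.016 ] x [0.4087 0.4451] y [-0.2159 -0.1374] rms 0.0009034589800328592
```

```bash
python3 -m jog '[0,0,-0.01,0,0,0,0,0,0,0,0,0,0,0,0,0,0,0,0,0]' 1; python3 -m jog '[0,0,-0.4,0,0,0,-0.6,0,0,0,-0.6,0,0,0,-0.6,0,-0.4,0,-0.4,-0.1,-0.7,0,-0.2,-0.15,-0.7,0,0,-0.15,0,0,0,0]' ; python3 to.py .4685 -.177 .18; python3 - <<'E'
from pl import *
from workcell import manip
c=manip.read_camera("scene");np.savez("s2.npz",**c); d=manip.read_camera("top"); np.savez("t2.npz",**d)
a=c["image"][165:285,310:430]; b=d["image"][212:332,310:430]
cv2.imwrite("pics/f2.png",np.hstack([cv2.resize(x,(400,400),interpolation=cv2.INTER_CUBIC) for x in(a,b)]))
plate(c,(195,300,320,440));plate(d,(235,320,345,402))
E
```

```text
clock: 12.25
tcp_pos: [0.4706, -0.1771, 0.0458]
orientation: [180.0, -0.0, -0.5]
wrist_force: [0.2, 0.3, -0.1]
opening: 0.991
grasp_force: 0.0
clock: 13.05
tcp_pos: [0.3775, -0.1893, 0.1858]
orientation: [-180.0, 0.1, 22.4]
wrist_force: [0.9, 0.5, -0.1]
opening: 0.999
grasp_force: 0.0
units [1.78 0.46 0.11]
13.05 [ 0.3775 -0.1893  0.1858] [-1.80e+02  1.00e-01  2.24e+01] [ 37.  10. -16. 124.   4.  47. -49.] F [ 0.9  0.5 -0.1] M [-0.02 -0.04 -0.  ] 0.999 0.0
323 slopes dz/dx dz/dy [ 0.004 -0.047] mean [ 0.4553 -0.1485  0.0163] x [0.409  0.5269] y [-0.186  -0.1013] rms 0.0009243164216225506
993 slopes dz/dx dz/dy [0.003 0.003] mean [ 0.4627 -0.1705  0.0159] x [0.4088 0.5284] y [-0.2181 -0.1372] rms 0.0008679217932987277
```

View pics/f2.png

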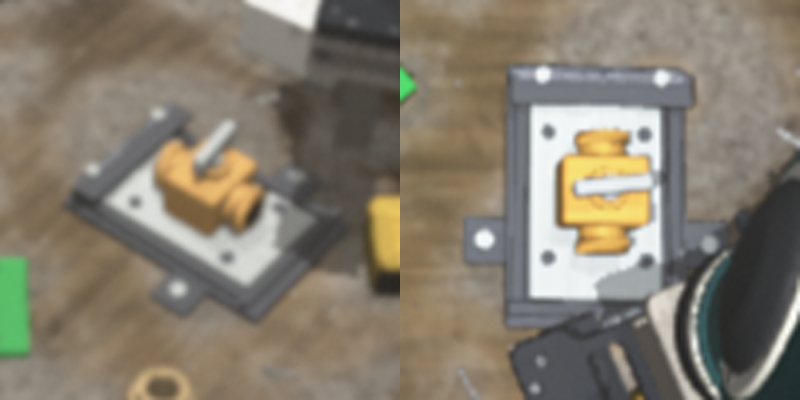

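The valve is seated: the plate lies flat inside the curbs with its far edge under the lip. In the top crop the bar runs from (575,187) to (652,181).

```bash
cat > bar.py <<'E'
from pl import *
def bar(c,box=(205,335,310,430)):
    P=cloud(c); im=c["image"].astype(int); m=np.zeros((480,640),bool); m[box[0]:box[1],box[2]:box[3]]=1
    m&=(P[...,2]>.07)&(P[...,2]<.09)&(np.hypot(P[...,0]-.4735,P[...,1]+.177)<.03)
    Q=P[m][:,:2]; w,V=np.linalg.eigh(np.cov(Q.T)); d=V[:,1]; d=d*np.sign(d[1]); s=(Q-Q.mean(0))@d
    print("bar n",len(Q),"angle from y ccw",np.degrees(np.arctan2(-d[0],d[1])),"centre",Q.mean(0),"len",np.ptp(s))
E
python3 - <<'E'
from bar import *
s=dict(np.load("s2.npz"));t=dict(np.load("t2.npz")); bar(s);bar(t)
L=lambda u,v,z: ray(t,310+(u-400+.5)/3.333-.5,212+(v+.5)/3.333-.5,z)
a,b=L(575,187,.081),L(652,181,.081);d=a-b;print((a+b)/2,np.degrees(np.arctan2(-d[0],d[1])),np.linalg.norm(d))
k=[L(u,v,.016) for u,v in((528,104),(666,104),(664,300),(528,300))]; print("plate ctr y",(k[0]+k[1])/2,"near",(k[2]+k[3])/2, k[3]-k[0])
E
python3 to.py .472 -.177 .18
```

```text
bar n 76 angle from y ccw 1.35598851612662 centre [ 0.46895566 -0.16847497] len 0.04424168162030791
bar n 129 angle from y ccw 6.372244731477973 centre [ 0.4705732  -0.17653114] len 0.04694386338717765
[ 0.47101211 -0.17661592  0.081     ] 5.215586449544006 0.04606557484893946
plate ctr y [ 0.53047404 -0.1788143   0.016     ] near [ 0.40571907 -0.17622297  0.016     ] [-0.12449689  0.00084463  0.        ]
units [1.76 0.47 0.12]
13.15 [ 0.3815 -0.1888  0.1861] [179.9  -0.   22.2] [ 36.  10. -16. 124.   4.  47. -50.] F [ 1.1 -0.7 -0.7] M [ 0.   -0.03 -0.01] 1.005 0.0
```

```bash
python3 -m jog '[0.59,0.16,0,0,0.59,0.16,0,0,0.58,0.15,0,0,0,0,0,-0.141,0,0,0,-0.141,0,0,0,-0.141,0,0,0,-0.141,0,0,0,-0.141,0,0,0,-0.141,0,0,0,-0.141,0,0,0,-0.141,0,0,0,-0.141]'; python3 -m jog '[0,0,0,0,0,0,0,0]' 0.6; python3 to.py .4715 -.177 .086
```

```text
clock: 14.35
tcp_pos: [0.4732, -0.1758, 0.1855]
orientation: [180.0, -0.1, 95.4]
wrist_force: [0.7, -0.6, 1.4]
opening: 1.002
grasp_force: 0.0
clock: 14.55
tcp_pos: [0.4726, -0.1762, 0.1855]
orientation: [180.0, -0.0, 94.9]
wrist_force: [0.6, -0.1, 0.4]
opening: 0.846
grasp_force: 0.0
units [-0.02 -0.02  1.99]
14.55 [ 0.4726 -0.1762  0.1855] [180.   -0.   94.9] [ 42.  20. -30. 113.  13.  50.  10.] F [ 0.6 -0.1  0.4] M [-0.03 -0.11  0.04] 0.846 0.0
```

```bash
python3 -m jog '[-0.02,-0.02,0.4,0,0,0,0.5,0,0,0,0.5,0,0,0,0.4,0,0,0,0.19,0,0,0,0,0,0,0,0,0]' 0.5; python3 to.py .4715 -.177 .086; python3 -m jog '[0,0,0,0,0,0,0,0,0,0,0,0,0,0,0,0,0,0,0,0,0,0,0,0]' 0 25;  python3 to.py .4715 -.177 .086
```

```text
clock: 15.25
tcp_pos: [0.4716, -0.1776, 0.0868]
orientation: [180.0, 0.0, 95.1]
wrist_force: [0.3, -0.3, -0.6]
opening: 0.498
grasp_force: 0.0
units [ 0.01 -0.    0.02]
15.25 [ 0.4716 -0.1776  0.0868] [180.    0.   95.1] [ 38.  28. -26. 117.  20.  39.   4.] F [ 0.3 -0.3 -0.6] M [-0.04 -0.09 -0.01] 0.498 0.0
clock: 15.85
tcp_pos: [0.4719, -0.1779, 0.0872]
orientation: [179.9, 0.1, 95.1]
wrist_force: [-0.2, -0.2, 6.7]
opening: 0.104
grasp_force: 73.8
units [ 0.02 -0.01  0.02]
15.85 [ 0.4719 -0.1779  0.0872] [1.799e+02 1.000e-01 9.510e+01] [ 38.  28. -26. 117.  20.  39.   4.] F [-0.2 -0.2  6.7] M [-0.01 -0.2   0.06] 0.104 73.75025421380997
```

```bash
python3 -m jog '[0,0,0,-0.069,0,0,0,-0.069,0,0,0,-0.069,0,0,0,-0.069,0,0,0,-0.069,0,0,0,-0.069,0,0,0,-0.069,0,0,0,-0.069,0,0,0,-0.069,0,0,0,-0.069,0,0,0,0,0,0,0,0]';  python3 to.py .4715 -.177 .086; python3 look.py
```

```text
clock: 17.05
tcp_pos: [0.4723, -0.1776, 0.0872]
orientation: [179.9, 0.1, 134.6]
wrist_force: [0.7, -0.1, 6.0]
opening: 0.106
grasp_force: 73.7
units [ 0.02 -0.    0.02]
17.05 [ 0.4723 -0.1776  0.0872] [1.799e+02 1.000e-01 1.346e+02] [ 46.  31. -36. 117.  27.  41.  37.] F [ 0.7 -0.1  6. ] M [ 0.35 -0.47  0.13] 0.106 73.7183752655983
446 slopes dz/dx dz/dy [0.002 0.003] mean [ 0.4497 -0.1608  0.0165] x [0.4094 0.527 ] y [-0.2126 -0.1049] rms 0.0008280477406811822
640 slopes dz/dx dz/dy [0.    0.004] mean [ 0.439  -0.1656  0.016 ] x [0.4089 0.5263] y [-0.2159 -0.1373] rms 0.0008524591361828792
```

```bash
python3 -m jog '[0,0,0,0,0,0,0,0,0,0,0,0,0,0,0,0,0,0,0,0]' 0.5 10; python3 -m jog '[0,0,-0.2,0,0,0,-0.5,0,0,0,-0.6,0,0,0,-0.6,0,0,0,-0.3,0,0.5,-0.5,0,0,0.5,-0.5,0,0,0.5,-0.5,0,0,0.5,-0.5,0,0,0,0,0,0]' ; python3 to.py .4685 -.177 .18; python3 - <<'E'
from bar import *
from workcell import manip
c=manip.read_camera("scene"); d=manip.read_camera("top"); np.savez("t3.npz",**d)
a=c["image"][165:285,310:430]; b=d["image"][212:332,310:430]
cv2.imwrite("pics/f3.png",np.hstack([cv2.resize(x,(400,400),interpolation=cv2.INTER_CUBIC) for x in(a,b)]))
plate(c,(195,300,320,440));plate(d,(235,320,345,402)); bar(c);bar(d)
E
```

```text
clock: 17.65
tcp_pos: [0.4707, -0.1775, 0.0861]
orientation: [180.0, -0.0, 134.6]
wrist_force: [-0.2, -0.3, 0.1]
opening: 0.497
grasp_force: 0.0
clock: 18.65
tcp_pos: [0.3248, -0.1768, 0.1955]
orientation: [-179.7, -0.1, 134.4]
wrist_force: [0.1, 0.3, 0.9]
opening: 0.497
grasp_force: 0.0
units [-2.02  2.05  0.3 ]
18.65 [ 0.3248 -0.1768  0.1955] [-1.797e+02 -1.000e-01  1.344e+02] [ 68.   7. -46. 128.   7.  48.  62.] F [0.1 0.3 0.9] M [-0.03 -0.14  0.  ] 0.497 0.0
309 slopes dz/dx dz/dy [-0.    -0.032] mean [ 0.4613 -0.1471  0.0165] x [0.4094 0.5273] y [-0.1755 -0.1345] rms 0.000920935313979151
706 slopes dz/dx dz/dy [-0.002 -0.002] mean [ 0.4783 -0.1662  0.0159] x [0.4086 0.5284] y [-0.2177 -0.1372] rms 0.0008666198882069198
bar n 63 angle from y ccw 48.755542929261125 centre [ 0.46468989 -0.16781231] len 0.03813754281372402
bar n 135 angle from y ccw 44.616899248022484 centre [ 0.47056299 -0.17604696] len 0.04815031363877703
```

View pics/f3.png

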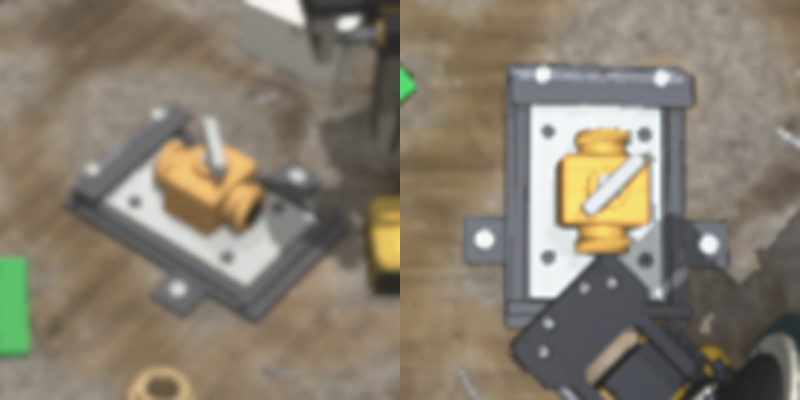

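The plate is flat under the lip and the bar runs from (588,213) to (648,157), about 45° anticlockwise from square. The robot is clear of everything, so I'm handing in.

```bash
python3 -c "from workcell import manip; print(manip.sign_off())"
```

```text
the job is handed in; nothing more can be done
None
```

The valve is seated flat in the fixture with its far end under the lip and released, and the T-handle was then turned anticlockwise to about 45° (half open, measured from the top camera); the job was handed in at about 19 s, but the plate was tilted only about 0.08 rad, over the near curb, because the moves cannot tilt the tool.

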